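# Stack cork rings on the lab jack and rest the flask on them

### The arm

A 7-joint arm with a two-finger parallel gripper is mounted at the origin on the work surface. World frame = base frame: x ahead of the robot, y to its left, z up, the work surface at z = 0. Lengths are in m, angles in degrees, forces in N, time in s.
With the tool pointing down it reaches from about 0.35 to 0.9 m from the base axis. Payload 8.1 kg.
Tool frame: the origin (TCP) lies midway between the tips of the shut fingers; the grasp point (between the pads) lies 19 mm behind it (grasp_offset is the distance from the TCP to the grasp point, in m); z points along the fingers, y is the direction in which the jaws open and shut (so a half turn about z gives the same grasp; the last joint's range is limited). The gripper opens to 85 mm and grips with 20 to 120 N. Pads are 22 mm wide; open, the fingers measure 114 mm over their backs; the gripper's body (76 mm by 85 mm) begins 54 mm behind the grasp point. The pads swing forward as they close: fully open they stand 13 mm farther back than shut.
Start: joints at [57.72, 24.895, 1.432, 90.138, -0.665, 64.973, -4.303], TCP at [0.278, -0.56, 0.205] pointing down, gripper open.
Joint ranges: [-149.89, 149.89], [-25.12, 119.58], [-72.63, 75.52], [4.76, 147.25], [-75.54, 255.54], [6.69, 114.76], [-157.13, 157.13]. Speed limits (degrees/s): [127.2, 127.2, 172.46, 172.46, 180, 180, 180].

### API

Orientations are given as [roll, pitch, yaw] about the fixed x, y, z axes, in that order (R = Rz(yaw) Ry(pitch) Rx(roll)).
In Python, from bench import * gives the robot as it stands. Calls block until the motion is done:
- move_pose(position, orientation): joint-space move of the TCP to a pose.
- move_l(position, rotation=None, v=0.15, until_force=None): straight line of the TCP; rotation=None keeps the orientation; v is the mean speed in m/s. With until_force (N) it stops when the force on the tool has changed by that much, and returns True; else False.
- set_joints(angles): joint-space move.
- grip(opening, f_grip=None): finger opening in m; f_grip is the grip in N (None keeps the last); returns when the fingers have stopped.
- wait(seconds).
- solve_ik(position, orientation): joint angles nearest the present ones, or None.
- observe(): the state.
- camera(name): name is "scene" or "top" or "wrist"; returns the picture (420x560x3 uint8, red, green, blue); there is no depth.
- get_calibration(name): a dict with "camera_matrix" (3x3 intrinsics, pixels), "k1" (the pictures are not rectified: a ray, as slopes to the right and down, at radius r is drawn at 1 + k1 r^2 times it, then the intrinsics apply), "position" and "orientation" of the camera in the world. Camera axes: x right, y up, looking along -z (the intrinsics and any distortion apply to the point x, -y, -z); pixel columns grow to the right and rows downward; lengths in m; the calibration is good to about 2 mm. A picture is of the moment at which its call begins: read the wrist's pose just before it. get_calibration takes no time and is no camera call; for the wrist camera it gives the pose at the moment of the call.
A pose or a line that the arm cannot do raises MotionError and nothing moves.
- sign_off(): hands the job in, once; it reports no verdict.
The state is a dict: "time": time; "joints": joint angles; "joint_velocities": joint speeds; "effort": joint torques, N m; "tcp_pos": TCP position; "tcp_rot": TCP orientation; "ft_force": force on the tool from outside, world axes, zero at the start; "torque": the same for the moment, N m; "finger_gap": finger opening in m.
Only numpy, scipy, OpenCV 4.12 (cv2) and the standard library are available. Lean on these libraries where they do the work, as an engineer would, in place of code of your own. Each camera call takes 0.05 s, during which the arm holds its last target. There are 200 camera calls.

### The job

Build a rest for the flask on the lab jack: lay the large cork ring flat and centred on the platform, then the medium ring centred on it, then the small ring centred on that, and last set the stoppered flask down gently, upright in the small ring. Move the flask only once the three rings are stacked, do not let it fall or tip over, and leave the vial, the cap and the clip where they are.

Things in the scene. Friction and masses are not known exactly. Their poses are not given: they have to be found in the camera images.
- jack_top (a point): Lab jack, fixed to the bench, closed down: a square aluminium platform 130 x 130 mm on scissor arms, top 50 mm above the bench. This point is the centre of the platform's top face, z up, x and y along its sides (it may be turned). A small black screw knob sticks out 6 mm beyond the base under the platform.
- ring_large_mid (a point): Large flat cork ring lying loose on the bench: outer diameter 126 mm, hole 66 mm (wall 30 mm), 26 mm high, square edges, about 60 g. The point is the centre of the ring, half-way up, in the middle of the hole; z is the ring's axis.
- ring_medium_mid (a point): Medium flat cork ring lying loose on the bench: outer diameter 107 mm, hole 57 mm (wall 25 mm), 26 mm high, about 45 g. The point is the centre of the ring, half-way up; z is its axis.
- ring_small_mid (a point): Small flat cork ring lying loose on the bench: outer diameter 89 mm, hole 51 mm (wall 19 mm), 26 mm high, about 30 g. The point is the centre of the ring, half-way up; z is its axis.
- flask_mid (a point): Clear glass flask, standing, 152 mm high, 220 g. Ball body, diameter 104 mm, centre 48 mm above the flat foot (40 mm across). Neck: diameter 34 mm, 100 to 134 mm above the foot, then a 40 mm bead to 140 mm and a fixed black stopper, diameter 28 mm, to 152 mm. The point is on the axis, 76 mm above the foot; z up. Seated in the small ring, its foot is about 3 mm below the ring's top.
- vial: Bystander, to be left alone: small amber glass vial with a black cap, diameter 32 mm, 70 mm high. Origin at the centre of its underside.
- cap: Bystander, to be left alone: black plastic screw cap, diameter 38 mm, 26 mm high. Origin at the centre of its underside.
- clip: Bystander, to be left alone: green plastic joint clip, about 60 x 55 mm, 14 mm high, lying flat. Origin at the centre of its underside.
Not all that is in view belongs to the job. Leave any blue, grey or turquoise look-alike of the part that bears ring_medium_mid alone.

How it is judged (in metres and radians):
On the way, in this order (a step that is already met when the one before it is completed fails the run):
1. the large cork ring lies flat and centred on the jack's platform, let go, with the flask not yet moved (horizontal distance between ring_large_mid and jack_top below 0.012 m and z of ring_large_mid in the frame of jack_top between 0.008 and 0.018 m and contact force between the fingers and ring_large below 0.1 N and linear speed of ring_large below 0.03 m/s and distance of flask_mid from where it was at the start of the episode below 0.03 m), for 0.2 s.
2. the medium ring lies centred on the large one, let go, with the flask not yet moved (horizontal distance between ring_large_mid and jack_top below 0.012 m and z of ring_large_mid in the frame of jack_top between 0.008 and 0.018 m and horizontal distance between ring_medium_mid and ring_large_mid below 0.012 m and z of ring_medium_mid in the frame of ring_large_mid between 0.021 and 0.031 m and contact force between the fingers and ring_medium below 0.1 N and linear speed of ring_medium below 0.03 m/s and distance of flask_mid from where it was at the start of the episode below 0.03 m), for 0.2 s.
3. the small ring lies centred on the medium one, let go, with the flask not yet moved (horizontal distance between ring_large_mid and jack_top below 0.012 m and z of ring_large_mid in the frame of jack_top between 0.008 and 0.018 m and horizontal distance between ring_medium_mid and ring_large_mid below 0.012 m and z of ring_medium_mid in the frame of ring_large_mid between 0.021 and 0.031 m and horizontal distance between ring_small_mid and ring_medium_mid below 0.012 m and z of ring_small_mid in the frame of ring_medium_mid between 0.021 and 0.031 m and contact force between the fingers and ring_small below 0.1 N and linear speed of ring_small below 0.03 m/s and distance of flask_mid from where it was at the start of the episode below 0.03 m), for 0.2 s.
At the end, for the whole second after the job is handed in: From bottom to top on the jack's platform: large ring, medium ring, small ring, each flat and centred within 12 mm on what is beneath it; the flask seated in the small ring, centred within 10 mm and upright within 8 degrees; all released and at rest (horizontal distance between ring_large_mid and jack_top below 0.012 m and z of ring_large_mid in the frame of jack_top between 0.008 and 0.018 m and horizontal distance between ring_medium_mid and ring_large_mid below 0.012 m and z of ring_medium_mid in the frame of ring_large_mid between 0.021 and 0.031 m and horizontal distance between ring_small_mid and ring_medium_mid below 0.012 m and z of ring_small_mid in the frame of ring_medium_mid between 0.021 and 0.031 m and horizontal distance between flask_mid and ring_small_mid below 0.01 m and z of flask_mid in the frame of ring_small_mid between 0.08 and 0.091 m and angle between flask_mid's own z axis and vertical below 0.14 rad and linear speed of each of ring_large, ring_medium, ring_small, flask below 0.02 m/s and contact force between the fingers and ring_large below 0.1 N and contact force between the fingers and ring_medium below 0.1 N and contact force between the fingers and ring_small below 0.1 N and contact force between the fingers and flask below 0.1 N); the robot touches nothing.
It fails at once if the amber glass vial was moved by more than 30 mm (distance of vial from where it was at the start of the episode above 0.03 m).
It fails at once if the black screw cap was moved by more than 30 mm (distance of cap from where it was at the start of the episode above 0.03 m).
It fails at once if the green clip was moved by more than 30 mm (distance of clip from where it was at the start of the episode above 0.03 m).
It fails at once if the flask was tipped by more than 40 degrees (angle between flask_mid's own z axis and vertical above 0.7 rad).
It fails at once if the flask was let fall: moving at over 0.5 m/s with nothing holding it (linear speed of flask above 0.5 m/s and contact force between the fingers and flask below 0.1 N and contact force between flask and anything else below 0.1 N).
It also fails if it takes over 128 s, if anything falls off the work surface, if the arm or the gripper's body presses on something with over 40 N, if the wrist force passes 120 N, or if a joint passes its speed limit or range.

## Working session

There is one attempt and no reset: what is moved stays moved. The work goes in short steps, each a Python script; the robot and the scene stay as the last script left them, time stands still between calls to the robot, and variables do not carry over. Pictures are saved under pics/ and viewed, about 12 in all and at most 16, crops included, and the job is handed in when it is done.

```bash
mkdir -p pics; ls
python3 - <<'E'
from bench import *
import cv2
o=observe();print(o['time'],o['tcp_pos'],o['tcp_rot'],o['finger_gap'])
for n in("top","scene"):
    print(n,get_calibration(n)); cv2.imwrite(f"pics/{n}0.png",camera(n)[:,:,::-1])
E
```

```text
pics
0.0 [ 0.27762538 -0.55934364  0.20452365] [-1.79909969e+02  6.94698468e-03  2.63990096e+01] 0.08547361291449654
top {'camera_matrix': array([[546.43713546,   0.        , 283.34988607],
       [  0.        , 546.43713546, 217.90652027],
       [  0.        ,   0.        ,   1.        ]]), 'k1': -0.04292361619921548, 'position': array([0.36592895, 0.0079007 , 1.40633122]), 'orientation': array([ 11.86709086,  -0.17554652, -94.6712649 ])}
scene {'camera_matrix': array([[465.61280841,   0.        , 281.13060482],
       [  0.        , 465.61280841, 218.55846909],
       [  0.        ,   0.        ,   1.        ]]), 'k1': -0.04969219758983368, 'position': array([1.34252956, 0.43015177, 0.61031526]), 'orientation': array([ 57.12712572,   0.26274427, 122.94801926])}
```

View pics/top0.png

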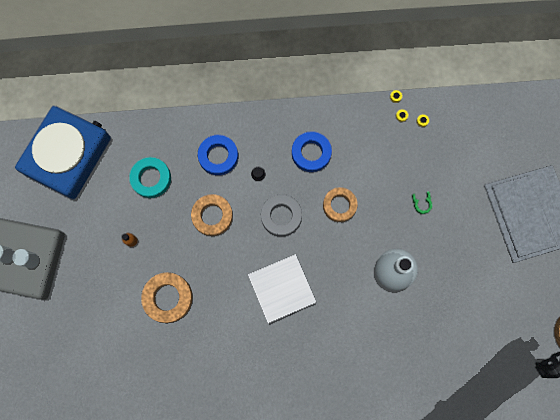

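View pics/scene0.png

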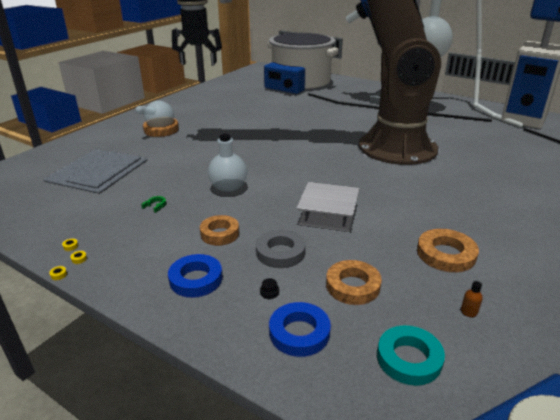

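```bash
cat > h.py <<'E'
from bench import *
import cv2, numpy as np
from scipy.spatial.transform import Rotation as R
from scipy.optimize import least_squares
def cal(n):
    c=get_calibration(n); Rw=R.from_euler('xyz',c['orientation'],degrees=True).as_matrix()@np.diag([1,-1,-1])
    return c['camera_matrix'],np.array([c['k1'],0,0,0]),Rw,np.array(c['position'])
def ray2z(px,z,C):
    K,D,Rw,p=C
    n=cv2.undistortPoints(np.array(px,float).reshape(-1,1,2),K,D).reshape(-1,2)
    d=np.c_[n,np.ones(len(n))]@Rw.T
    return (p+d*((z-p[2])/d[:,2])[:,None])[:,:2]
def proj(P,C):
    K,D,Rw,p=C
    return cv2.projectPoints((np.atleast_2d(P)-p)@Rw,np.zeros(3),np.zeros(3),K,D)[0].reshape(-1,2)
def cork(im):
    h=cv2.cvtColor(im,cv2.COLOR_RGB2HSV)
    m=cv2.inRange(h,(5,90,70),(25,255,255))
    return cv2.morphologyEx(m,cv2.MORPH_CLOSE,np.ones((3,3)))
def blobs(m,amin):
    cs=cv2.findContours(m,cv2.RETR_EXTERNAL,cv2.CHAIN_APPROX_NONE)[0]
    return [c.reshape(-1,2).astype(float) for c in cs if cv2.contourArea(c)>amin]
t=np.linspace(0,2*np.pi,72,endpoint=False); cs=np.c_[np.cos(t),np.sin(t)]
def fit_cyl(cont,d,z0,h,C):
    "centre xy of an upright cylinder from its silhouette; returns xy, area ratio"
    hull=cv2.convexHull(cont.astype(np.float32))
    def sil(q,s=1):
        return cv2.convexHull(proj(np.vstack([np.c_[q+s*d/2*cs,np.full(72,z)] for z in(z0,z0+h)]),C).astype(np.float32))
    def cen(c): M=cv2.moments(c); return np.array([M['m10'],M['m01']])/M['m00']
    c0=cen(hull); q=ray2z(c0,z0+h/2,C)[0]
    q=least_squares(lambda q:cen(sil(q))-c0,q,diff_step=1e-3).x
    return q,np.sqrt(cv2.contourArea(hull)/cv2.contourArea(sil(q)))
E
python3 - <<'E'
from h import *
for n in("top","scene"):
    im=cv2.imread(f"pics/{n}0.png")[:,:,::-1].copy(); C=cal(n)
    m=cork(im)
    for b in blobs(m,150):
        c=b.mean(0)
        print(n,c.round(),end=' ')
        for d in(.126,.107,.089):
            q,s=fit_cyl(b,d,0,.026,C); print(d,q.round(4),'scale %.3f'%s,end=' ')
        print()
    if n=="top":
        hs=cv2.cvtColor(im,cv2.COLOR_RGB2HSV)
        for b in blobs(cv2.inRange(hs,(0,0,195),(180,40,255)),800):
            (c,sz,a)=cv2.minAreaRect(b.astype(np.float32)); bx=cv2.boxPoints((c,sz,a))
            w=ray2z(bx,.05,C); print('white',c,w.mean(0),np.linalg.norm(np.diff(w,axis=0),axis=1),np.degrees(np.arctan2(*(w[1]-w[0])[::-1])))
        dark=cv2.inRange(hs,(0,0,0),(180,255,60))
        for b in blobs(dark,40):
            c=b.mean(0)
            if 380<c[0]<430 and 240<c[1]<300:
                print('stopper',c,ray2z(c,.152,C))
        cv2.imwrite("pics/crop1.png",cv2.resize(im[140:330,110:440,::-1],None,fx=2.4,fy=2.4,interpolation=cv2.INTER_CUBIC))
E
```

```text
top [166. 298.] 0.126 [0.4766 0.2923] scale 0.965 0.107 [0.4765 0.2924] scale 1.131 0.089 [0.4765 0.2925] scale 1.351 
top [211. 214.] 0.126 [0.682  0.1665] scale 0.819 0.107 [0.6819 0.1665] scale 0.959 0.089 [0.6819 0.1666] scale 1.145 
top [340. 204.] 0.126 [ 0.6825 -0.1706] scale 0.676 0.107 [ 0.6825 -0.1706] scale 0.791 0.089 [ 0.6824 -0.1707] scale 0.944 
white (281.3017578125, 287.8706970214844) [ 4.7451446e-01 -7.0530077e-05] [0.13052916 0.12932283 0.12833739] -71.30824546463917
white (57.0, 147.0) [0.88805587 0.5577627 ] [0.13461286 0.13288398 0.13187759] -94.98807100756619
stopper [404.7        264.03333333] [[ 0.49704638 -0.28814755]]
scene [474. 300.] 0.126 [0.6039 0.3791] scale 0.269 0.107 [0.6048 0.3796] scale 0.310 0.089 [0.6055 0.3801] scale 0.363 
scene [353. 282.] 0.126 [0.6799 0.1661] scale 0.833 0.107 [0.6807 0.1666] scale 0.960 0.089 [0.6814 0.167 ] scale 1.124 
scene [ 73. 249.] 0.126 [ 0.9137 -0.3842] scale 0.434 0.107 [ 0.9145 -0.3836] scale 0.499 0.089 [ 0.9151 -0.3832] scale 0.580 
scene [447. 250.] 0.126 [0.4763 0.2923] scale 0.958 0.107 [0.4772 0.2928] scale 1.100 0.089 [0.4778 0.2932] scale 1.282 
scene [219. 230.] 0.126 [ 0.6812 -0.171 ] scale 0.710 0.107 [ 0.6819 -0.1705] scale 0.816 0.089 [ 0.6825 -0.1701] scale 0.950 
scene [160. 128.] 0.126 [ 0.3068 -0.741 ] scale 0.818 0.107 [ 0.3073 -0.7406] scale 0.929 0.089 [ 0.3078 -0.7403] scale 1.070 
scene [ 16. 132.] 0.126 [ 0.5932 -1.1492] scale 0.873 0.107 [ 0.5937 -1.1487] scale 0.991 0.089 [ 0.5942 -1.1484] scale 1.137 
scene [122.  96.] 0.126 [ 0.0725 -1.2052] scale 4.127 0.107 [ 0.073  -1.2048] scale 4.666 0.089 [ 0.0734 -1.2045] scale 5.336 
scene [235.  34.] 0.126 [-1.0556 -1.4701] scale 3.755 0.107 [-1.0552 -1.4699] scale 4.212 0.089 [-1.0549 -1.4696] scale 4.776 
scene [94. 28.] 0.126 [-0.8283 -2.6066] scale 6.639 0.107 [-0.828  -2.6063] scale 7.418 0.089 [-0.8277 -2.606 ] scale 8.377
```

View pics/crop1.png

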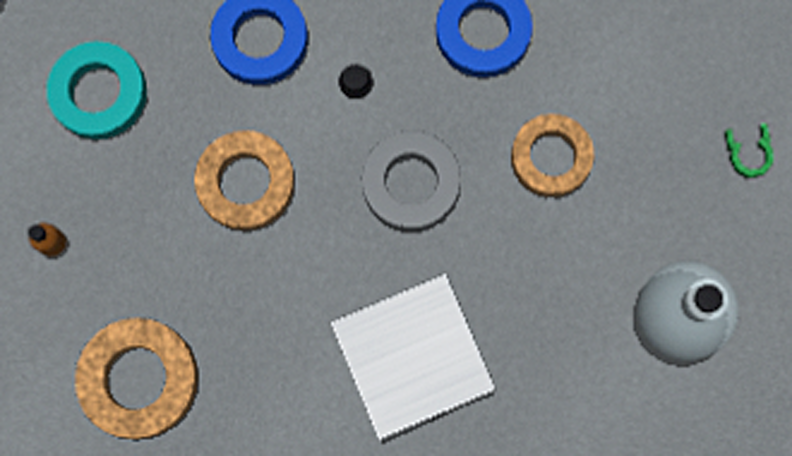

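```bash
cat >> h.py <<'E'
J=np.array([.4745,-.0001])
RINGS=dict(L=dict(c=np.array([.4766,.2923]),d=.126,w=.030,op=.050,z=.050),M=dict(c=np.array([.6815,.1665]),d=.107,w=.025,op=.040,z=.076),S=dict(c=np.array([.682,-.1707]),d=.089,w=.019,op=.032,z=.102))
def gpose(c,off):  # grasp on the robot-side wall, jaws radial
    a=np.arctan2(c[1],c[0]); u=np.array([np.cos(a),np.sin(a)])
    return c-off*u,[180,0,np.degrees(a)+90]
def stat(s):
    o=observe(); print(s,'t=%.1f'%o['time'],'tcp',np.round(o['tcp_pos'],4),'gap %.4f'%o['finger_gap'],'F',np.round(o['ft_force'],1))
HZ=.22; GZ=.004
def pick(k):
    r=RINGS[k]; p,o=gpose(r['c'],(r['d']-r['w'])/2)
    grip(r['op']); move_pose([*p,HZ if k!='L' else .25],o); move_l([*p,.05],v=.25); hit=move_l([*p,GZ],v=.06,until_force=6); stat(f'{k} down hit={hit}')
    grip(0,40); stat('closed'); move_l([*p,HZ],v=.2); stat('lifted')
def place(k,target):
    r=RINGS[k]; p,o=gpose(target,(r['d']-r['w'])/2)
    move_pose([*p,HZ],o); stat('over'); move_l([*p,r['z']+GZ+.02],v=.2)
    hit=move_l([*p,r['z']+GZ-.002],v=.03,until_force=3); stat(f'set hit={hit}')
    grip(r['op']); move_l([*p,HZ],v=.2); stat('released')
E
python3 - <<'E'
from h import *
for k,r in RINGS.items():
    for c in(r['c'],J):
        p,o=gpose(c,(r['d']-r['w'])/2); q=solve_ik([*p,.004],o); print(k,p,None if q is None else np.round(q))
print(solve_ik([.497,-.288,.105],[180,0,60]))
print(solve_ik([.4745,0,.235],[180,0,90]))
p=observe()['tcp_pos']; move_l([p[0],p[1],.32],v=.25); pick('L')
C=cal('wrist'); cv2.imwrite('pics/w1.png',camera('wrist')[:,:,::-1])
E
```

```text
L [0.43568242 0.26720514] [ -4.  38. -47. 115.  40.  44. -44.]
L [ 4.26500001e-01 -8.98840887e-05] [ 12.  27. -24. 127.  22.  30. -29.]
M [0.64167144 0.15676933] [  2.  44. -32.  93.  29.  51. -28.]
M [ 4.33500001e-01 -9.13593258e-05] [ 12.  27. -25. 126.  22.  30. -29.]
S [ 0.64804736 -0.16220188] [ 19.  41. -15.  93.  13.  47. -16.]
S [ 4.39500001e-01 -9.26238147e-05] [ 12.  28. -25. 126.  22.  31. -29.]
[ 32.72111935  26.7013092  -11.00038446 103.38846534   6.37889494
  50.50912795 -11.19719837]
[ 22.19753903  12.61998649 -33.90815808 105.66721552   7.79271253
  64.01631809 -14.49611375]
L down hit=False t=6.0 tcp [0.4358 0.2675 0.0042] gap 0.0499 F [0.5 0.8 0.1]
closed t=6.5 tcp [0.4357 0.2672 0.004 ] gap -0.0002 F [-0.   0.8 -0.4]
lifted t=7.8 tcp [0.4352 0.2666 0.219 ] gap 0.0000 F [-0.9  0.1 -0.4]
```

View pics/w1.png

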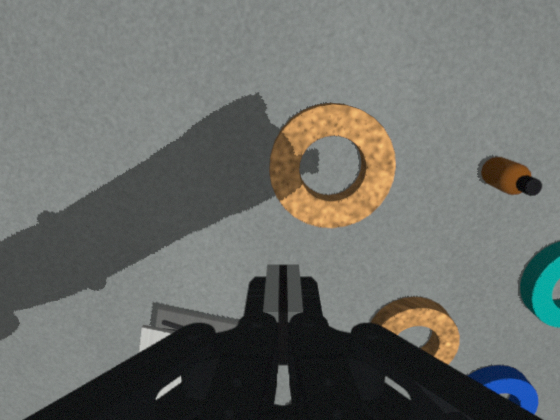

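Run:
```python
from h import *
C=cal('wrist'); print(C); o=observe(); print(o['tcp_pos'],o['tcp_rot'])
im=cv2.imread('pics/w1.png')[:,:,::-1].copy()
for b in blobs(cork(im),1500):
    print(b.mean(0),b.min(0),b.max(0),fit_cyl(b,.126,0,.026,C),fit_cyl(b,.107,0,.026,C))
print(proj([[*o['tcp_pos'][:2],z] for z in(.22,.2,.026,0)],C), proj([.4766,.2923,.013],C))
for n in ('top','scene'):
    im=camera(n); cv2.imwrite(f'pics/{n}1.png',im[:,:,::-1]); C=cal(n)
    for b in blobs(cork(im),500): print(n,b.mean(0).round(),fit_cyl(b,.126,0,.026,C))
```

```text
(array([[373.63351354,   0.        , 282.68390331],
       [  0.        , 373.63351354, 207.94711715],
       [  0.        ,   0.        ,   1.        ]]), array([-0.05645062,  0.        ,  0.        ,  0.        ]), array([[ 0.85207061,  0.49636721,  0.16611825],
       [ 0.52342258, -0.80673034, -0.27425347],
       [-0.0021178 ,  0.32063336, -0.94720102]]), array([0.39228069, 0.33735784, 0.38699817]))
[0.43520076 0.26667457 0.21890494] [-1.79893213e+02 -1.36828279e-04  1.21531475e+02]
[421.9535865  326.37130802] [374. 297.] [459. 364.] (array([0.67884278, 0.1874336 ]), np.float64(0.6233960720652858)) (array([0.67845259, 0.18802133]), np.float64(0.7219863058488662))
[331.71468927 165.02542373] [269. 103.] [395. 227.] (array([0.47597461, 0.29306741]), np.float64(0.9836208793468452)) (array([0.47572985, 0.29365955]), np.float64(1.1523584691296698))
[[282.53714993 258.0278655 ]
 [282.62840579 241.63391547]
 [283.02669484 170.02143498]
 [283.0574582  164.4860675 ]] [[330.76000489 167.06506061]]
top [172. 286.] (array([0.50442187, 0.27619552]), np.float64(0.6100887827852698))
top [211. 214.] (array([0.68188075, 0.16643037]), np.float64(0.820705679150505))
top [340. 204.] (array([ 0.68253383, -0.17044205]), np.float64(0.6772269263170061))
scene [352. 282.] (array([0.68018605, 0.16594727]), np.float64(0.8352093308349691))
scene [447. 250.] (array([0.47618824, 0.29207161]), np.float64(0.9623756836442094))
scene [219. 230.] (array([ 0.6808102 , -0.17099138]), np.float64(0.7103321166469344))
scene [123.  95.] (array([ 0.06710211, -1.20685408]), np.float64(4.195997213759075))
scene [234.  34.] (array([-1.0516641 , -1.46468826]), np.float64(3.7665763948662043))
scene [99. 27.] (array([-0.84965561, -2.5984846 ]), np.float64(6.835486802361067))
```

View pics/scene1.png

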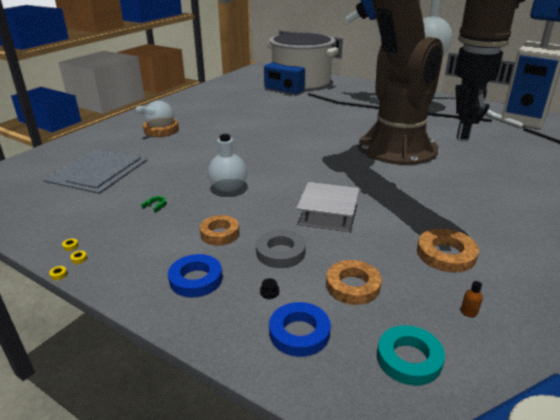

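Run:
```python
from h import *
r=RINGS['L']; p,o=gpose(r['c'],.048)
grip(.05); move_l([*p,.05],v=.25); move_l([*p,GZ],v=.1,until_force=6); stat('down')
a=camera('wrist'); s=camera('scene')
for g in(.034,.026,.01): grip(g,40); stat(g)
b=camera('wrist'); s2=camera('scene')
f=lambda s:cv2.resize(s[140:290,380:530],(380,380))
g=lambda s:cv2.resize(s,(400,300))
cv2.imwrite('pics/t2.png',np.vstack([np.hstack([g(a),g(b)]),np.hstack([cv2.resize(f(s),(400,290)),cv2.resize(f(s2),(400,290))])])[:,:,::-1])
```

```text
down t=9.9 tcp [0.4357 0.2675 0.0042] gap 0.0504 F [-1.  -0.6  0.1]
0.034 t=10.3 tcp [0.4358 0.2673 0.0042] gap 0.0342 F [-0.2 -0.1 -0.5]
0.026 t=10.5 tcp [0.4357 0.2672 0.004 ] gap 0.0259 F [-0.6  0.9 -0.5]
0.01 t=10.8 tcp [0.4357 0.2672 0.004 ] gap 0.0102 F [-0.1  0.1 -0.6]
```

View pics/t2.png

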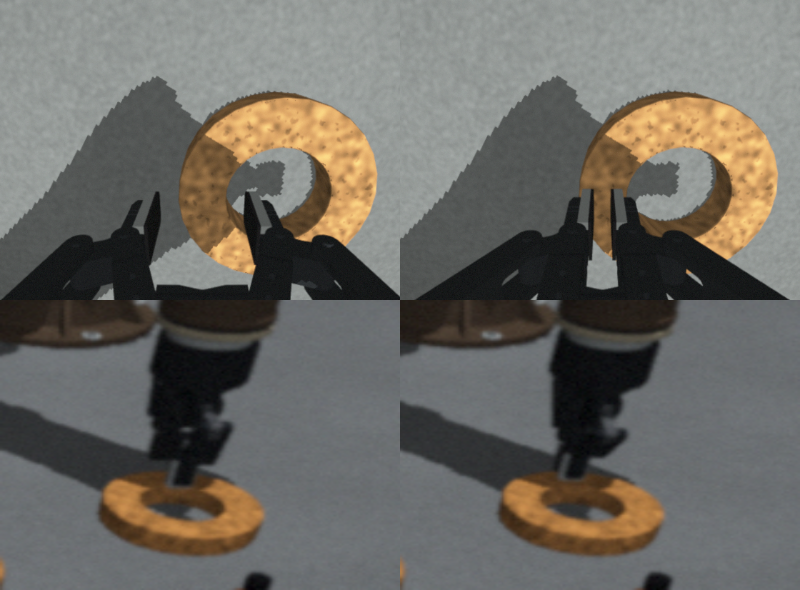

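Run:
```python
from h import *
C=cal('scene'); 
for dz in(0,.01,.02,.03,.04): print(dz,proj([.4352,.2666,.219+dz],C).round(1),end=' ')
o=observe(); print(o['joints'],o['tcp_pos'])
im=cv2.imread('pics/scene1.png'); c=cv2.resize(im[90:170,430:530],None,fx=6,fy=6,interpolation=cv2.INTER_CUBIC)
for dz in(0,.02,.04):
    q=(proj([.4352,.2666,.219+dz],C)[0]-[430,90])*6+3; cv2.circle(c,tuple(int(v) for v in q),4,(0,0,255),-1)
cv2.imwrite('pics/t3.png',c)
```

```text
0 [[459.7 151.6]] 0.01 [[460.7 147. ]] 0.02 [[461.7 142.4]] 0.03 [[462.7 137.7]] 0.04 [[463.7 132.9]] [ -2.46250009  39.55397242 -49.45047237 114.58195895  42.45012039
  45.79731603 -45.49686261] [0.43567506 0.26719703 0.00398344]
```

View pics/t3.png

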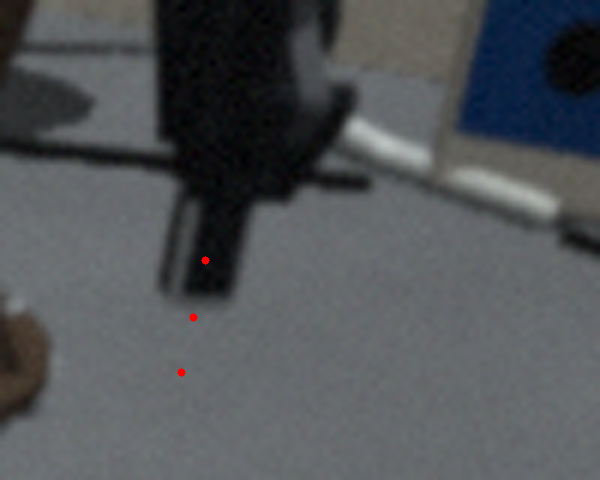

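The fingertips sit about 27 mm above the reported TCP: t3 shows the tip end at crop row 297, where the TCP projects to row 372. So the fingers closed above the ring, which hasn't moved. I'll probe the bench with the fingers shut to get the true offset.

Run:
```python
from h import *
r=RINGS['L']; p,o=gpose(r['c'],.048)
move_l([*p,.06],v=.25); grip(0); q=[.44,.16]
move_l([*q,.02],v=.25); stat('a')
h=move_l([*q,-.035],v=.03,until_force=4); stat(h)
move_l([*q,.03],v=.2)
```

```text
a t=12.2 tcp [0.4399 0.1597 0.0197] gap -0.0000 F [0.1 0.6 0.2]
True t=13.5 tcp [ 0.44    0.16   -0.0259] gap 0.0002 F [-1.1 -1.  11.4]
```

```bash
sed -i 's/GZ=.004/GZ=-.022/' h.py
python3 - <<'E'
from h import *
pick('L')
if observe()['finger_gap']>.02:
    place('L',J); cv2.imwrite('pics/top4.png',camera('top')[:,:,::-1])
C=cal('wrist'); im=camera('wrist'); cv2.imwrite('pics/w4.png',im[:,:,::-1])
for n,im in(('wrist',im),('top',cv2.imread('pics/top4.png')[:,:,::-1].copy())):
    C=C if n=='wrist' else cal(n)
    for b in blobs(cork(im),500): print(n,b.mean(0).round(),fit_cyl(b,.126,.05,.026,C))
E
```

```text
L down hit=False t=17.8 tcp [ 0.4359  0.2674 -0.0217] gap 0.0503 F [-0.1  0.5 -0.8]
closed t=18.1 tcp [ 0.4358  0.2673 -0.0214] gap 0.0309 F [-1.  -0.4  5.4]
lifted t=19.4 tcp [0.4352 0.2666 0.219 ] gap 0.0305 F [-1.2 -0.2 -0.1]
over t=20.5 tcp [0.4268 0.0011 0.2201] gap 0.0309 F [ 0.1  0.2 -0.1]
set hit=True t=22.1 tcp [0.4264 0.     0.0281] gap 0.0307 F [0.1 0.1 2.2]
released t=23.6 tcp [ 4.258e-01 -3.000e-04  2.190e-01] gap 0.0504 F [ 1.1  0.9 -0.8]
wrist [493. 306.] (array([ 0.6470913 , -0.13631508]), np.float64(0.6184035870049928))
wrist [338. 177.] (array([4.73694151e-01, 2.67971416e-04]), np.float64(0.9819242622158191))
wrist [527.  22.] (array([0.6254204 , 0.12798313]), np.float64(0.3125402399199734))
top [211. 214.] (array([0.67060816, 0.1607288 ]), np.float64(0.7904653654990862))
top [340. 204.] (array([ 0.67103936, -0.16403347]), np.float64(0.6534572739092912))
```

View pics/w4.png

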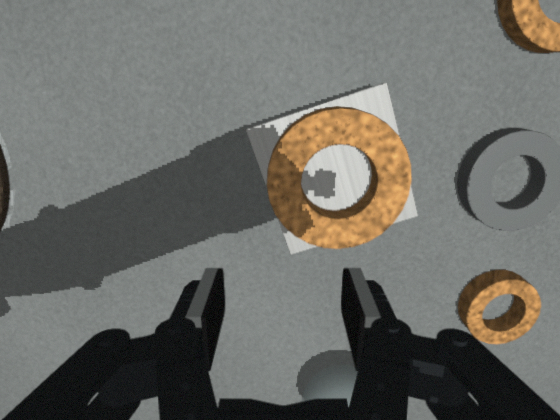

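The large ring lies flat and centred on the platform (ring centre at about (340,178), measured 1 mm from the jack centre). The medium and small rings come next.

```bash
sed -i 's/GZ=-.022/GZ=-.021/' h.py
python3 - <<'E'
from h import *
def chk(d,z):
    C=cal('wrist'); im=camera('wrist')
    b=min(blobs(cork(im),500),key=lambda b:np.linalg.norm(b.mean(0)-proj([.474,0,z+.013],C)[0]))
    print('on stack',fit_cyl(b,d,z,.026,C)); return im
T=np.array([.474,.0002])
pick('M')
if observe()['finger_gap']<.018: raise SystemExit
place('M',T); im=chk(.126,.05); cv2.imwrite('pics/w5.png',im[:,:,::-1])
E
```

```text
M down hit=False t=27.1 tcp [ 0.6419  0.157  -0.0205] gap 0.0400 F [0.1 0.1 0. ]
closed t=27.4 tcp [ 0.6419  0.157  -0.0203] gap 0.0260 F [-1.9 -0.9  4.6]
lifted t=28.8 tcp [0.6412 0.1563 0.2187] gap 0.0256 F [ 0.1 -0.4 -0.7]
over t=29.8 tcp [0.4341 0.0006 0.2204] gap 0.0260 F [-1.1  1.2 -0.8]
set hit=True t=31.3 tcp [4.329e-01 2.000e-04 5.550e-02] gap 0.0256 F [ 0.3 -0.2  4.1]
released t=32.5 tcp [ 4.323e-01 -2.000e-04  2.190e-01] gap 0.0398 F [-1.1  0.3  0.7]
on stack (array([ 0.47413014, -0.00081666]), np.float64(0.9926383412771352))
```

View pics/w5.png

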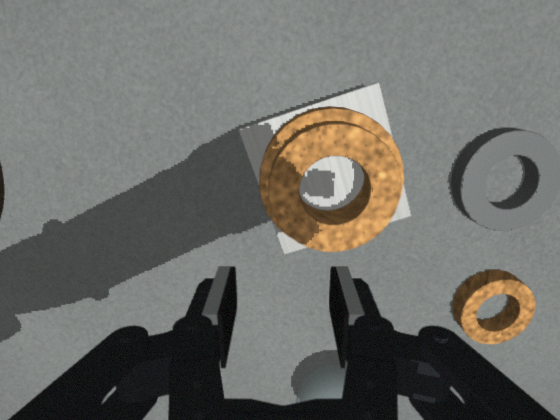

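Medium ring sits on the large one (centre at about (333,186)). Small ring next, then an overlay of the nominal circles as a check.

Run:
```python
from h import *
T=np.array([.474,.0002])
pick('S')
if observe()['finger_gap']<.012: raise SystemExit
place('S',T)
move_pose([.42,-.10,.30],[180,0,90])
for n in('wrist','top'):
    C=cal(n); im=camera(n)[:,:,::-1].copy()
    if n=='wrist': k,x0,y0=1,0,0
    else: k,x0,y0=5,220,230; im=cv2.resize(im[y0:y0+110,x0:x0+220],None,fx=k,fy=k,interpolation=cv2.INTER_CUBIC)
    for d,z in((.126,.076),(.107,.102),(.089,.128),(.051,.128)):
        q=(proj(np.c_[T+d/2*cs,np.full(72,z)],C)-[x0,y0])*k+(k-1)/2
        cv2.polylines(im,[np.int32(q.round())],True,(255,0,0),1)
    cv2.imwrite(f'pics/{n}6.png',im)
stat('end')
C=cal('top'); im=camera('top'); h=cv2.cvtColor(im,cv2.COLOR_RGB2HSV)
for b in blobs(cv2.inRange(h,(0,0,0),(180,255,60)),40):
    c=b.mean(0)
    if 370<c[0]<430 and 240<c[1]<300: print('stopper top',c,ray2z(c,.152,C))
```

```text
S down hit=False t=36.0 tcp [ 0.6484 -0.1622 -0.0205] gap 0.0319 F [-0.3 -0.8 -0.5]
closed t=36.3 tcp [ 0.6484 -0.1621 -0.0203] gap 0.0195 F [-0.8  0.4  5.2]
lifted t=37.7 tcp [ 0.6474 -0.1624  0.2187] gap 0.0192 F [ 0.1 -1.1 -1.1]
over t=38.7 tcp [ 0.4403 -0.0006  0.2202] gap 0.0194 F [ 0.6 -0.2 -0.3]
set hit=True t=40.1 tcp [ 0.4389 -0.      0.0815] gap 0.0195 F [-1.8 -1.  10. ]
released t=41.2 tcp [ 4.383e-01 -2.000e-04  2.191e-01] gap 0.0320 F [-0.3 -0.1 -0.8]
end t=41.9 tcp [ 0.4194 -0.099   0.2988] gap 0.0323 F [ 0.4 -0.4  0.7]
stopper top [405.31034483 263.86206897] [[ 0.49732417 -0.28961069]]
```

View pics/wrist6.png

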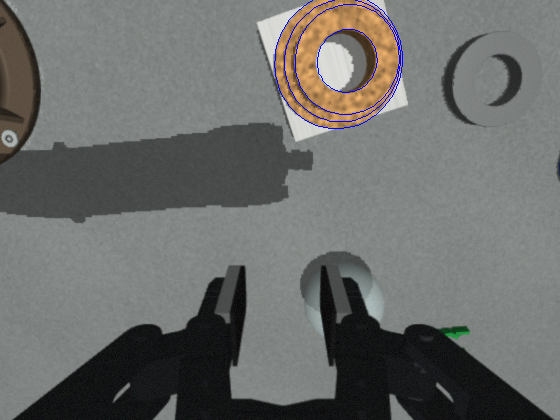

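View pics/top6.png

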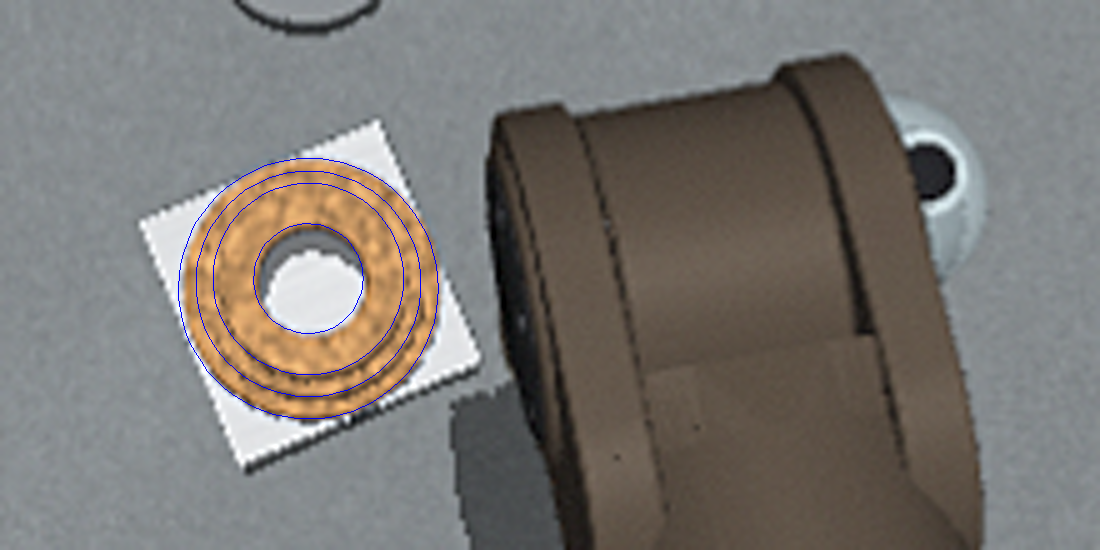

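Stack matches the overlays to about 1–2 mm (hole at about (308,279) in the top crop). Now the flask. First I'll cross-check its axis in the scene view.

Run:
```python
from h import *
C=cal('scene'); im=camera('scene')
F=np.array([.4972,-.2885])
h=cv2.cvtColor(im,cv2.COLOR_RGB2HSV); m=cv2.inRange(h,(0,0,0),(180,255,60)); 
for b in blobs(m[120:160,200:250],20): print('stopper scene',b.mean(0)+[200,120],b.min(0)+[200,120],b.max(0)+[200,120])
print('pred mid stopper',proj([*F,.146],C),'top',proj([*F,.152],C))
ZP=.0865; yaw=np.degrees(np.arctan2(F[1],F[0]))+90
grip(.062); move_pose([*F,.25],[180,0,yaw]); stat('over')
print('place ik',solve_ik([.474,0,ZP+.125],[180,0,yaw]))
hit=move_l([*F,ZP],v=.1,until_force=4); stat(f'down {hit}')
a=camera('scene'); w=camera('wrist')
a=cv2.resize(a[100:220,150:310],(560,420),interpolation=cv2.INTER_CUBIC)
cv2.imwrite('pics/f7.png',cv2.resize(np.hstack([a,w]),(800,300))[:,:,::-1])
```

```text
stopper scene [224.36 137.  ] [220. 134.] [229. 140.]
pred mid stopper [[225.37941785 136.94827874]] top [[225.21874439 134.73372814]]
over t=43.2 tcp [ 0.4975 -0.2865  0.2506] gap 0.0619 F [-0.5  0.7  0.6]
place ik [ 40.95462257  20.55901603 -60.12897727 106.55506221  19.76057778
  64.25033585 -56.51459485]
down False t=45.0 tcp [ 0.4976 -0.2886  0.0871] gap 0.0617 F [-0.4  0.4 -0.4]
```

View pics/f7.png

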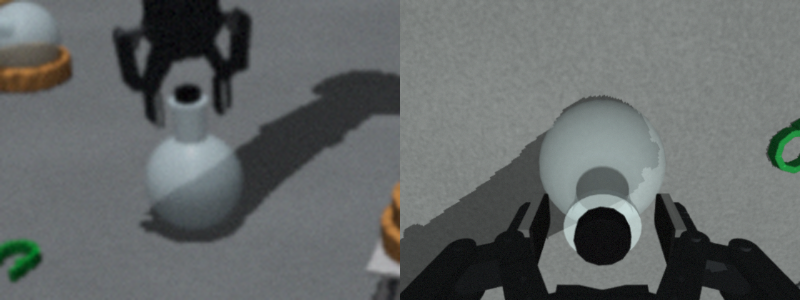

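The neck is centred between the open fingers (stopper at (603,235), fingers at 537 and 668). Grip, lift slightly and check.

Run:
```python
from h import *
F=observe()['tcp_pos'][:2]; ZP=.0865
grip(0,50); stat('closed')
F=[.4972,-.2885]
move_l([*F,ZP+.02],v=.05); stat('lift 20'); move_l([*F,ZP+.19],v=.12); stat('lift')
a=camera('scene'); w=camera('wrist')
a=cv2.resize(a[50:185,150:330],(560,420),interpolation=cv2.INTER_CUBIC)
cv2.imwrite('pics/f8.png',cv2.resize(np.hstack([a,w]),(800,300))[:,:,::-1])
```

```text
closed t=45.5 tcp [ 0.4976 -0.2886  0.087 ] gap 0.0380 F [-0.3 -0.5  6.1]
lift 20 t=46.0 tcp [ 0.4971 -0.2886  0.1066] gap 0.0376 F [-0.2 -0.8 -2.6]
lift t=47.6 tcp [ 0.4968 -0.2885  0.2757] gap 0.0376 F [ 0.3 -0.3 -2.8]
```

View pics/f8.png

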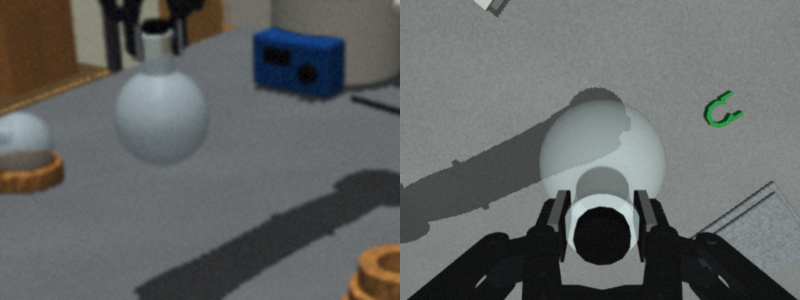

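Run:
```python
from h import *
C=cal('wrist'); p=observe()['tcp_pos']
q=ray2z([[281.4,330]],.19+.152,C)[0]; off=q-p[:2]; print('stopper offset from tcp',off,p)
if np.linalg.norm(off)>.008: print('large offset, ignoring'); off=off*0
T=np.array([.474,.0002])-off; ZP=.0865
move_l([*T,ZP+.19],v=.12); wait(.5); stat('over')
C=cal('wrist'); w=camera('wrist'); a=camera('scene')
move_l([*T,ZP+.145],v=.05); hit=move_l([*T,ZP+.121],v=.015,until_force=2.5); stat(f'set {hit}')
b=camera('scene')
f=lambda s:cv2.resize(s[60:240,240:420],(400,400),interpolation=cv2.INTER_CUBIC)
cv2.imwrite('pics/f9.png',np.hstack([f(a),f(b)])[:,:,::-1])
```

```text
stopper offset from tcp [0.00278872 0.00553955] [ 0.49688786 -0.28847504  0.27585769]
over t=50.7 tcp [ 0.4712 -0.0053  0.2765] gap 0.0374 F [-0.6 -0.5 -3.3]
set True t=53.0 tcp [ 0.4713 -0.0051  0.214 ] gap 0.0372 F [0.4 1.3 3.8]
```

View pics/f9.png

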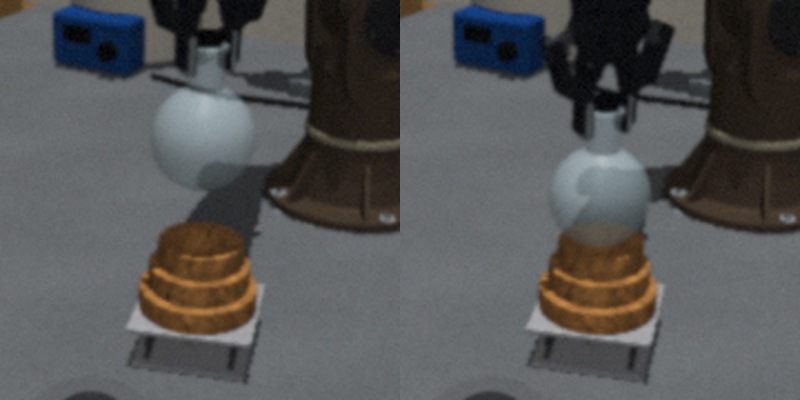

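Run:
```python
from h import *
p=observe()['tcp_pos']
grip(.044); wait(.3); grip(.062); wait(.5); stat('open')
move_l([p[0],p[1],.33],v=.06); stat('up'); move_pose([.42,.25,.36],[180,0,90]); wait(.5)
out=[]
for n in('scene','top'):
    C=cal(n); im=camera(n)[:,:,::-1].copy(); k=4
    q0=proj([.474,0,.15],C)[0]; x0,y0=int(q0[0])-50,int(q0[1])-65
    im=cv2.resize(im[y0:y0+130,x0:x0+100],None,fx=k,fy=k,interpolation=cv2.INTER_CUBIC)
    T=np.array([.474,.0002])
    for d,z in((.126,.076),(.107,.102),(.089,.128),(.04,.265),(.028,.277)):
        q=(proj(np.c_[T+d/2*cs,np.full(72,z)],C)-[x0,y0])*k+1.5
        cv2.polylines(im,[np.int32(q.round())],True,(255,0,0),1)
    out.append(im)
cv2.imwrite('pics/f10.png',np.hstack(out)); stat('end')
```

```text
open t=54.4 tcp [ 0.4704 -0.0056  0.2134] gap 0.0619 F [-0.7  0.2  0.2]
up t=56.5 tcp [ 0.471  -0.0052  0.3298] gap 0.0621 F [-0.2 -0.1 -0.5]
end t=58.1 tcp [0.42   0.2499 0.36  ] gap 0.0624 F [ 0.1  0.3 -0.6]
```

View pics/f10.png

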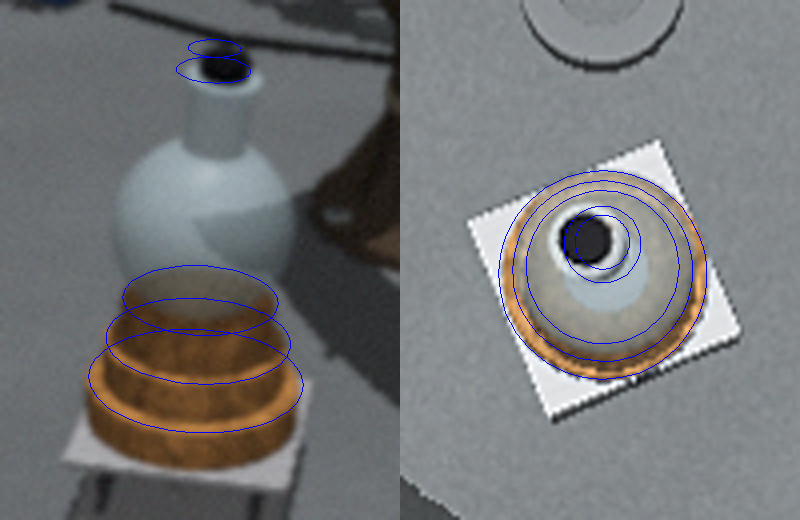

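The flask is seated, but the stopper appears about 9 mm off towards +y (top crop (586,240) against nominal (603,241)), so it leans roughly 5°. I'll measure that more accurately.

```bash
cat >> h.py <<'E'
def stopper():
    C=[];P=[]
    for n,d in(('top',45),('scene',30)):
        c=cal(n); im=camera(n); q0=proj([.474,.0,.271],c)[0].astype(int)
        m=cv2.inRange(cv2.cvtColor(im,cv2.COLOR_RGB2HSV),(0,0,0),(180,255,62))
        w=np.zeros_like(m); w[q0[1]-12:q0[1]+14,q0[0]-14:q0[0]+14]=255
        bs=blobs(m&w,15); b=max(bs,key=lambda b:cv2.contourArea(b.astype(np.float32)))
        M=cv2.moments(b.astype(np.float32)); p=np.array([M['m10'],M['m01']])/M['m00']
        print(n,p.round(1),b.min(0),b.max(0),'pred upright',proj([.474,.0002,.274],c).round(1))
        C.append(c);P.append(p)
    print('top-only xy @.276',ray2z(P[0],.276,C[0]))
    x=least_squares(lambda x:np.r_[proj(x,C[0])[0]-P[0],proj(x,C[1])[0]-P[1]],[.474,0,.274]); print('tri',x.x.round(4),'res',x.fun.round(1))
E
python3 - <<'E'
from h import *
stopper()
for y in(0,180,-180,90): q=solve_ik([.474,.0002,.24],[180,0,y]); print(y,None if q is None else q.round())
E
```

```text
top [276.7 278.6] [271. 273.] [283. 284.] pred upright [[281.1 279.2]]
scene [335.7 105.8] [319.  96.] [346. 113.] pred upright [[334.1 105.9]]
top-only xy @.276 [[0.47568453 0.00918589]]
tri [0.4765 0.0074 0.2763] res [ 0.8 -0.5  1.   0.1]
0 [  39.   17.  -55.  104.   15.   67. -112.]
180 [ 48.  24. -72. 104.  24.  70.  59.]
-180 [ 48.  24. -72. 104.  24.  70.  59.]
90 [ 46.  21. -67. 104.  21.  69. -28.]
```

The lean is 4–5° (limit 8°), seated height is right, and flask_mid is about 2–3 mm off the ring axis (limit 10 mm). Touching it again would risk more than it gains. I'll check numerically that it is at rest and the bystanders haven't moved, then hand in.

Run:
```python
from h import *
stopper()
a=cv2.imread('pics/scene0.png').astype(int); b=camera('scene')[:,:,::-1].astype(int)
for n,(x,y) in dict(vial=(472,300),cap=(269,288),clip=(154,203)).items():
    print(n,'mean diff',abs(a-b)[y-18:y+18,x-18:x+18].mean().round(1))
stat('final'); sign_off()
```

```text
top [276.8 278.6] [271. 273.] [283. 284.] pred upright [[281.1 279.2]]
scene [335.5 105.7] [319.  96.] [346. 113.] pred upright [[334.1 105.9]]
top-only xy @.276 [[0.47568766 0.00907224]]
tri [0.4765 0.0072 0.2765] res [ 0.9 -0.5  1.   0.1]
vial mean diff 2.9
cap mean diff 2.8
clip mean diff 2.7
final t=58.3 tcp [0.42 0.25 0.36] gap 0.0621 F [-0.6 -0.7 -0.3]
the job is handed in; nothing more can be done
```

I stacked the large, medium and small cork rings on the jack, set the flask in the small ring, backed the arm clear, and handed in at 58 s of the 128 s allowed.

**First grasp:** My first grasp of the large ring closed above it, and the ring did not move. The fingertips turned out to be about 25.5 mm above the reported TCP. I measured that by touching the bench with the fingers shut and corrected every later height for it.

**Last checks:**
- **Rings:** all three matched the expected circles in the top and wrist views to about 1–2 mm (limit 12 mm).
- **Flask:** it was seated at about the right height and at rest. I put its mid-point at 2–3 mm off the ring axis (limit 10 mm), inferred from the lean rather than measured directly.
- **Bystanders:** the scene camera showed no change at the vial, cap or clip.

**What was less than ideal:** The flask is not perfectly upright. It leans about 4–5° towards +y, inside the 8° limit, and I left it alone rather than risk disturbing the stack. The two estimates of the stopper's sideways shift disagreed slightly, 9 mm from the top camera alone and 7 mm from both cameras. The wrist-camera correction I applied before setting the flask down probably added to the lean.

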